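Register a tube block in the corner of a reader's drop-down door and hold it

TASK

First pull the white reader's drop-down door by its blue tab until it lies fully open and flat. Then pick up the aluminium tube block, set it upright on the open door and push it into the corner of the two orange fences, one long side flat against the front fence and one end against the side fence. Finish while still holding it there, pressed firmly (about 5 to 10 N, without forcing) against both fences at once for the reading; leave the other things on the bench where they are.

Things in the scene. Friction and masses are not known exactly. Their poses are not given: they have to be found in the camera images.
- door (a joint): Angle in rad of the reader's bottom-hinged front door: 0 = upright (closed), 1.57 = lying flat towards the robot against its stop (fully open). It stays where left up to about 0.5 rad, and past about 0.7 rad sinks open gently by its own weight; moving it takes about 2 to 5 N at the tab. It starts shut or a little ajar (0 to 0.3).
- hinge (a point): Middle of the door's hinge line, 30 mm above the bench, on the fixed white reader (housing 250 mm wide, 205 mm high, reaching from 22 to 140 mm behind the hinge line). Its x axis points horizontally into the reader (away from the robot), y along the hinge to the robot's left, z up. The door is a white panel 220 mm wide, 170 mm long from the hinge, 12 mm thick, the hinge line lying at mid-thickness.
- tab (a point): Middle of the outer edge of the blue tab, 90 mm wide and 12 mm thick, that continues the door panel 41 mm beyond its end (211 mm from the hinge line). With the door shut the tab stands up above the reader's roof, with nothing behind it above the roof, so that it can be pinched or hooked from behind, from above. Turns with the door.
- corner (a point): Inner corner on the door's inside face, where face and both fences meet. Turns with the door: when the door lies flat, its x axis points up, y along the hinge line to the robot's left, z away from the hinge (towards the robot). The face is then 36 mm above the bench. From the corner the front fence runs 210 mm along +y (and 10 mm along -y) and the side fence 110 mm along -z (towards the hinge), and a block in the corner has its centre at x +25, y +32, z -22 mm.
- front_fence: Orange bar 220 x 10 mm, standing 12 mm above the inside face along the door's outer end (nearest the robot when open); origin at its centre. It belongs to the door.
- side_fence: Orange bar 110 x 10 mm, standing 12 mm above the inside face along the door's right edge as seen from the robot; origin at its centre. It belongs to the door.
- block_center (a point): Centre (half-way up, 25 mm above its underside) of the loose aluminium tube block, 64 mm long (its x axis) x 44 mm wide (y) x 50 mm high (z), about 0.3 kg, black tube holes in its top, a blue stripe on both long sides. Either end may face the side fence.
- dish_a_mid (a point): Bystander: centre of a covered clear dish with amber gel, 60 mm across, 14 mm high.
- tip_box_mid (a point): Bystander: centre of a blue box with clear lid, 72 x 52 mm, 52 mm high.
- bottle_mid (a point): Bystander: centre of an amber bottle, 60 mm across, 140 mm high.
- dish_b_mid (a point): Bystander: centre of a covered clear dish with red gel, 60 mm across, 14 mm high, on the dark mat.
- marker_mid (a point): Bystander: centre of a white marker pen with black cap, 125 mm long, 16 mm thick.
- timer_mid (a point): Bystander: centre of a flat white bench timer, 75 x 110 mm, 22 mm high.
There are look-alikes about, which are no part of the job. Leave any red look-alike of the part that bears block_center alone.

How it is judged (in metres and radians):
On the way, in this order (a step that is already met when the one before it is completed fails the run):
1. the reader's door is pulled down flat (value of joint door above 1.5 rad), for 0.2 s.
2. the block is picked up off the bench (height (world z) of block_center above 0.045 m and contact force between the fingers and block above 0.5 N), for 0.1 s.
At the end, for the whole second after the job is handed in: For the last second: door down (over 1.5 rad); block at rest on it, upright within 0.08 rad and at most 5 mm off its face, square within 0.06 rad, within 4 mm of the corner position, fingers on it (over 1 N), pressing each orange fence with over 2 N (value of joint door above 1.5 rad and contact force between block and front_fence above 2 N and contact force between block and side_fence above 2 N and contact force between the fingers and block above 1 N and x of block_center in the frame of corner between 0.021 and 0.03 m and y of block_center in the frame of corner between 0.028 and 0.036 m and z of block_center in the frame of corner between -0.026 and -0.018 m and angle between the x axis of block_center and the y axis of corner, either way round below 0.06 rad and angle between block_center's own z axis and vertical below 0.08 rad and linear speed of block below 0.02 m/s); the arm keeps its last pose, push and grip.
It fails at once if the block is forced against a fence (over 50 N) (contact force between block and front_fence above 50 N or contact force between block and side_fence above 50 N).
It fails at once if a bystander is moved by more than 40 mm (distance of any of dish_a_mid, tip_box_mid, bottle_mid, dish_b_mid, marker_mid, timer_mid from where it was at the start of the episode above 0.04 m).
It also fails if it takes over 58 s, if anything falls off the work surface, if the arm or the gripper's body presses on something with over 40 N, if the wrist force passes 120 N, or if a joint passes its speed limit or range.

ROBOT

A 6-joint arm with a two-finger parallel gripper is mounted at the origin on the work surface. World frame = base frame: x ahead of the robot, y to its left, z up, the work surface at z = 0. Lengths are in m, angles in degrees, forces in N, time in s.
With the tool pointing down it reaches from about 0.275 to 0.975 m from the base axis. Payload 8.4 kg.
Tool frame: the origin (TCP) lies midway between the tips of the shut fingers; the grasp point (between the pads) lies 19 mm behind it; z points along the fingers, y is the line along which they close (so a half turn about z gives the same grasp; the last joint's range is limited). The gripper opens to 92 mm and grips with 3 to 60 N. Pads are 20 mm wide; open, the fingers measure 128 mm over their backs; the gripper's body (75 mm by 189 mm) begins 69 mm behind the grasp point.
Start: joints at [64.893, 20.225, 93.587, -0, 66.188, -0.138], TCP at [0.264, 0.567, 0.215] pointing down, gripper open.
Joint ranges: [-150.9, 150.9], [-52.94, 120.26], [3.33, 152.33], [-74.26, 254.26], [0, 154.13], [-172.89, 172.89]. Speed limits (degrees/s): [127.2, 127.2, 159.86, 180, 180, 180].

INTERFACE

Orientations are given as [roll, pitch, yaw] about the fixed x, y, z axes, in that order (R = Rz(yaw) Ry(pitch) Rx(roll)).
In Python, from station import env, camera, ticket, spotter gives the robot as it stands.
- The arm moves only by the tool move_arm, never from a script. Its arguments are lists of equal length, an entry for each row: "travel": the shift along the tool's x, y, z in mm, a list of three; "roll": the turn about the tool's z in units of 5 degrees (1.0 is 5 degrees); "gripper": the finger opening in mm, from 0 to 91.9. In form: {"travel": [[x, y, z], ...], "roll": [roll, ...], "gripper": [gripper, ...]}. A call has 1 to 10 rows; each row shifts and turns the commanded pose from where the row before left it, along the tool's axes as they then stand; what a row does not reach is not made up. A row lasts 1/10 s, in which the tool goes at most 50 mm and 8.59 degrees, less where a joint would pass 70% of its speed; a pose out of reach is approached as far as the arm can. A call is refused whole if a number of a shift passes 50 or a number of a turn 1, either way. A call with a gripper value outside its range is refused whole. The fingers move at their own pace and stop on an object; "force" is the grip in N (left out, the last holds). Time passes only in rows, so rows that do not move let the fingers close. It gives the time, the measured TCP pose, the force, the opening and the grip force at its end, in the units of the state.
- env.get_obs(): the state, without advancing time (a new reading comes with each control period).
- camera(name): name is "side" or "top"; returns a dict with "img" (400x640x3 uint8, blue, green, red), "fx", "fy", "cx", "cy" (pixels), "eye" and "orientation" of the camera in the world. Camera axes: x right, y up, looking along -z (the intrinsics and any distortion apply to the point x, -y, -z); pixel columns grow to the right and rows downward; lengths in m; the calibration is good to about 2 mm. A picture is of the moment at which its call begins. There is no depth.
- ticket.sign_off(): hands the job in; it is judged then, once.
Trained networks look in a picture, given as the dict that the camera call returned (one of the last four; its "shot" number tells which), for a name from the list of things; names that differ only in an ending like _2 or _b are one class to them, and where a whole thing is asked for, a point or a joint stands for the part that bears it (a point fixed in the world has none). Each returns a list of dicts, best first, with "p" (0 to 1); they miss things now and then, are a little off and sometimes report something else, mostly with a low value. They report only what shows in the picture. A call takes as long as a camera call. They do not tell look-alikes from the thing itself.
- spotter.recognise(picture, thing): "point" ([x, y, z] in m, in the coordinates of the camera as it stood for that picture, good to about 4 mm: the middle of the surface that is visible of it).
- spotter.outline_of(picture, thing): "mask" (400x640 bool, what is visible of it).
- spotter.pinpoint(picture, thing): "point" ([x, y, z] in m, in the coordinates of the camera as it stood for that picture, good to about 4 mm: a listed point, or the origin of a listed thing).
The state is a dict: "t": time; "joints": joint angles; "dq": joint speeds; "joint_efforts": joint torques, N m; "eef_pos": TCP position; "ee_rot": TCP orientation; "ft_force": force on the tool from outside, world axes, zero at the start; "moment": the same for the moment, N m; "width": finger opening in m; "gripper_force": force on a finger pad.
Only numpy, scipy, OpenCV 4.12 (cv2) and the standard library are available. Lean on these libraries where they do the work, as an engineer would, in place of code of your own. Each camera call takes 0.05 s, during which the arm holds its last target. There are 200 camera calls.

## Working session

There is one attempt and no reset: what is moved stays moved. The work goes in short steps, Python scripts to look and compute and a tool call to move; the robot and the scene stay as the last step left them, time stands still between calls to the robot, and variables do not carry over. Pictures are saved under pics/ and viewed, at most 10 in all, crops included, and the job is handed in when it is done.

Besides the shell and the picture viewer there is one more tool, called after "Call:" as a command line: name --pt "numbers of a row" for each row, then --argument value for the rest. move_arm: Moves the arm, as the interface text tells. Its arguments: {"type":"object","properties":{"travel":{"type":"array","items":{"type":"array","items":{"type":"number"}}},"roll":{"type":"array","items":{"type":"number"}},"gripper":{"type":"array","items":{"type":"number"}},"force":{"type":"number"}},"required":["travel","roll","gripper"]}

```bash
mkdir -p pics; ls
cat > h.py <<'E'
import numpy as np, cv2
from station import env, camera, ticket, spotter
from scipy.spatial.transform import Rotation as R
def cam_R(c):
    o=np.array(c["orientation"],float)
    if o.shape==(3,3): return o
    if o.size==4: raise SystemExit("quat "+str(o))
    return R.from_euler('xyz',o,degrees=True).as_matrix()
def w(c,p): return cam_R(c)@np.array(p)+np.array(c["eye"])
def px(c,P):
    q=cam_R(c).T@(np.array(P)-np.array(c["eye"])); return c["cx"]+c["fx"]*q[0]/-q[2], c["cy"]-c["fy"]*q[1]/-q[2]
E
python3 - <<'E'
from h import *
im=[]
for n in("top","side"):
    c=camera(n); print({k:v for k,v in c.items() if k!="img"})
    cv2.imwrite(f"pics/{n}0.png",c["img"])
    for t in("hinge","tab","corner","block_center","dish_a_mid","tip_box_mid","bottle_mid","dish_b_mid","marker_mid","timer_mid"):
        for d in spotter.pinpoint(c,t)[:3]:
            P=w(c,d["point"]);print(n,t,round(d["p"],2),P.round(3),np.round(px(c,P)))
print(env.get_obs())
E
```

```text
pics
{'fx': 416.42344049857104, 'fy': 416.42344049857104, 'cx': 318.08423358092773, 'cy': 193.0435578180678, 'eye': array([ 0.30467008, -0.00561902,  1.54970896]), 'orientation': array([  9.92896136,  -1.1663435 , -89.51591339]), 'shot': 1}
top hinge 0.82 [ 0.686 -0.128  0.03 ] [343. 163.]
top tab 0.72 [ 0.679 -0.131  0.24 ] [349. 150.]
top corner 0.56 [ 0.698 -0.227  0.191] [376. 149.]
top block_center 0.59 [0.609 0.106 0.023] [281. 183.]
top block_center 0.49 [0.599 0.242 0.022] [244. 185.]
top block_center 0.48 [ 0.467 -0.371  0.071] [412. 221.]
top dish_a_mid 0.7 [0.442 0.207 0.004] [253. 228.]
top tip_box_mid 0.61 [0.516 0.383 0.027] [204. 207.]
top bottle_mid 0.65 [ 0.465 -0.37   0.07 ] [412. 221.]
top dish_b_mid 0.57 [ 0.398 -0.522  0.014] [449. 241.]
top dish_b_mid 0.18 [0.386 0.48  0.009] [177. 242.]
top marker_mid 0.69 [ 0.65  -0.409  0.01 ] [417. 175.]
top timer_mid 0.61 [0.383 0.479 0.01 ] [177. 243.]
top timer_mid 0.54 [0.599 0.241 0.022] [244. 185.]
{'fx': 410.3234251290893, 'fy': 410.3234251290893, 'cx': 320.96040382547517, 'cy': 201.1822013574826, 'eye': array([-0.029
[... 827 characters left out ...]
 0.392 -0.519  0.005] [367. 357.]
{'t': 1.1, 'joints': array([ 6.48915764e+01,  2.02250814e+01,  9.35867671e+01, -9.99473204e-04,
        6.61871580e+01, -1.37642285e-01]), 'dq': array([ 0.07261527, -0.13290121,  0.01566595,  0.03566088, -0.01341872,
        0.09418762]), 'joint_efforts': array([ 7.55365600e-04, -5.93768334e+01, -3.34578001e+01,  6.99444604e-02,
        1.54523476e-02, -1.00660859e-04]), 'eef_pos': array([0.26385832, 0.56658314, 0.21458774]), 'ee_rot': array([1.79999009e+02, 9.16778376e-04, 1.55029622e+02]), 'ft_force': array([ 0.11641194,  0.26057304, -0.77917611]), 'moment': array([-0.05115241,  0.04250404,  0.02085493]), 'gripper_force': 0.0, 'width': 0.09160232955561608}
```

Run:
```python
import cv2,numpy as np
a=cv2.imread("pics/top0.png")[110:270,150:470];b=cv2.imread("pics/side0.png")[140:300,200:460]
a=cv2.resize(a,(600,300),interpolation=3);b=cv2.resize(b,(488,300),interpolation=3)
b=np.hstack([b,np.zeros((300,112,3),np.uint8)])
cv2.imwrite("pics/m1.png",np.vstack([a,b]))
```

```text
(no output)
```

View pics/m1.png

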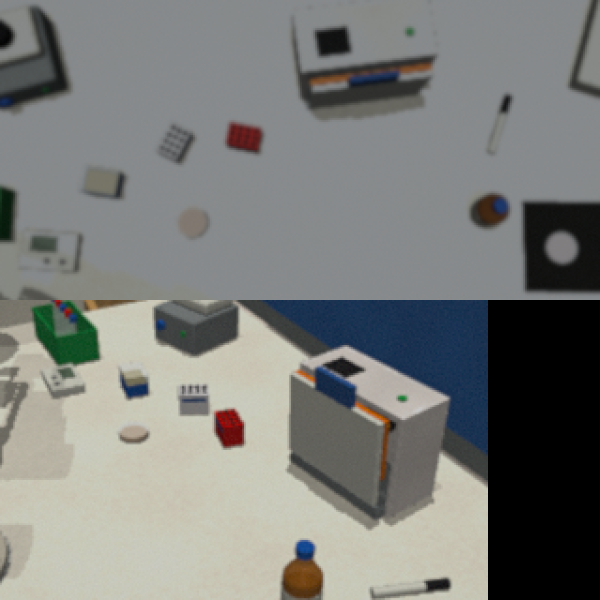

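```bash
cat > fit.py <<'E'
from h import *
from scipy.optimize import minimize
S=3
def boxpts(lo,hi): return np.array([[x,y,z] for x in(lo[0],hi[0]) for y in(lo[1],hi[1]) for z in(lo[2],hi[2])])
def render(c,sets):
    m=np.zeros((400*S,640*S),np.uint8)
    for P in sets:
        q=np.array([px(c,p) for p in P])
        cv2.fillConvexPoly(m,cv2.convexHull(((q+.5)*S).astype(np.float32)).astype(np.int32),1)
    return cv2.resize(m.astype(np.float32),(640,400),interpolation=cv2.INTER_AREA)
def iou(a,b): return np.minimum(a,b).sum()/np.maximum(a,b).sum()
def block(v):
    return [boxpts((-.032,-.022,-.025),(.032,.022,.025))@R.from_euler('z',v[2],degrees=True).as_matrix().T+[v[0],v[1],.025+(v[3] if len(v)>3 else 0)]]
def door(v): # x,y,yaw,theta ; local door frame: x into reader, y, z up along panel
    B=[((-.006,-.11,0),(.006,.11,.17)),((-.006,-.045,.17),(.006,.045,.211)),((.006,-.11,.16),(.018,.11,.17)),((.006,-.11,.05),(.018,-.10,.16))]
    M=R.from_euler('z',v[2],degrees=True).as_matrix()@R.from_euler('y',-v[3]).as_matrix()
    return [boxpts(*b)@M.T+[v[0],v[1],.03] for b in B]
def fit(model,views,v0,step):
    f=lambda v:-sum(iou(render(c,model(v)),m) for c,m in views)
    v0=np.array(v0,float);s=np.vstack([v0]+[v0+np.eye(len(v0))[i]*step[i] for i in range(len(v0))])
    r=minimize(f,v0,method='Nelder-Mead',options=dict(initial_simplex=s,maxiter=250,xatol=1e-4,fatol=1e-4))
    return r.x,-r.fun/len(views)
def mask_near(c,t,P):
    best=None
    for d in spotter.outline_of(c,t):
        ys,xs=np.nonzero(d["mask"]); q=px(c,P); e=np.hypot(xs.mean()-q[0],ys.mean()-q[1])
        if best is None or e<best[0]: best=(e,d["mask"].astype(np.float32),d["p"])
    return best
E
python3 - <<'E'
from fit import *
vb=[];vd=[]
for n in("top","side"):
    c=camera(n)
    a=mask_near(c,"block_center",(.597,.242,.025)); b=mask_near(c,"door",(.68,-.13,.12))
    print(n,[ (round(x[0]),x[1].sum(),x[2]) for x in(a,b) if x])
    if a: vb.append((c,a[1]))
    if b: vd.append((c,b[1]))
    q=c["img"][160:210,225:325]; cv2.imwrite(f"pics/c{n}.png",cv2.resize(q,None,fx=6,fy=6,interpolation=3))
for y0 in(-25,-45,65,20): print("block",*fit(block,vb,(.597,.242,y0),(.006,.006,15)))
print("door",*fit(door,vd,(.687,-.128,8,.05),(.006,.006,5,.05)))
a=cv2.imread("pics/ctop.png");b=cv2.imread("pics/cside.png");cv2.imwrite("pics/m2.png",np.vstack([a,b]))
E
```

```text
top [(1, np.float32(273.0), 0.52), (3, np.float32(1012.0), 0.93)]
side [(1, np.float32(247.0), 0.67), (3, np.float32(2678.0), 0.59)]
block [  0.59287792   0.24296361 -26.78723349] 0.9189609289169312
block [  0.59297081   0.24272676 -27.04902824] 0.9216634631156921
block [ 0.59058994  0.24343708 94.63281935] 0.7530827522277832
block [  0.59307964   0.24342041 -25.50845409] 0.9170112609863281
door [ 0.68753716 -0.13085465  8.92309974  0.06075889] 0.9515626430511475
```

View pics/m2.png

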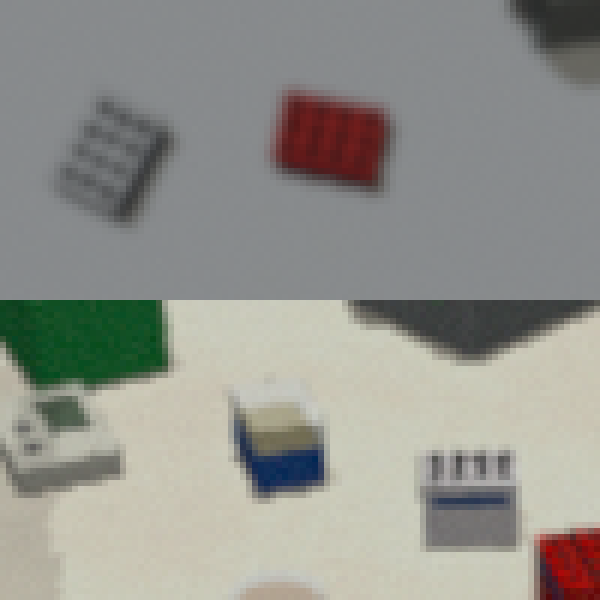

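```bash
cat > plan.py <<'E'
from h import *
def plan(way, pose=None):
    """way: list of (x,y,z,yaw or None, max mm/row)"""
    o=env.get_obs(); p=np.array(o["eef_pos"]); yaw=o["ee_rot"][2]
    for W in way:
        T=np.array(W[:3]); ty=yaw if W[3] is None else W[3]; rows=[];rolls=[]
        d=(ty-yaw+180)%360-180
        n=int(max(np.ceil(np.linalg.norm(T-p)*1000/W[4]),np.ceil(abs(d)/5),1))
        for i in range(n):
            s=(T-p)*1000/(n-i); a=np.radians(yaw)
            r=np.round([s[0]*np.cos(a)+s[1]*np.sin(a), s[0]*np.sin(a)-s[1]*np.cos(a), -s[2]]).astype(int)
            u=round(-((ty-yaw+180)%360-180)/5/(n-i),2)
            p=p+np.array([r[0]*np.cos(a)+r[1]*np.sin(a), r[0]*np.sin(a)-r[1]*np.cos(a), -r[2]])/1000
            yaw-=u*5; rows.append(r.tolist()); rolls.append(u)
        for k in range(0,n,10): print(rows[k:k+10],rolls[k:k+10])
        print("-> ",p.round(4),round(yaw,2))
E
python3 -c "
from plan import *
plan([(.35,.45,.29,None,45),(.716,-.125,.285,98.9,45),(.716,-.125,.216,None,35)])"
```

```text
[[-32, -17, -19], [-32, -17, -19], [-32, -18, -19], [-31, -17, -18]] [np.float64(-0.0), np.float64(-0.0), np.float64(-0.0), np.float64(-0.0)]
->  [0.3498 0.4504 0.2896] 155.03
[[-36, -23, 0], [-37, -21, 0], [-38, -18, 0], [-40, -16, 0], [-40, -14, 0], [-41, -11, 0], [-42, -9, 0], [-42, -6, 1], [-43, -3, 0], [-43, -1, 1]] [np.float64(0.7), np.float64(0.7), np.float64(0.7), np.float64(0.7), np.float64(0.7), np.float64(0.7), np.float64(0.7), np.float64(0.7), np.float64(0.7), np.float64(0.7)]
[[-43, 2, 0], [-42, 5, 1], [-42, 7, 0], [-41, 10, 1], [-41, 12, 0], [-40, 14, 1]] [np.float64(0.7), np.float64(0.71), np.float64(0.7), np.float64(0.71), np.float64(0.7), np.float64(0.71)]
->  [ 0.7158 -0.125   0.2846] 98.88
[[0, 0, 34], [0, 0, 35]] [np.float64(-0.0), np.float64(-0.0)]
->  [ 0.7158 -0.125   0.2156] 98.88
```

Call:
move_arm --pt "-32 -17 -19" --pt "-32 -17 -19" --pt "-32 -18 -19" --pt "-31 -17 -18" --pt "-36 -23 0" --pt "-37 -21 0" --pt "-38 -18 0" --pt "-40 -16 0" --pt "-40 -14 0" --pt "-41 -11 0" --roll '[0,0,0,0,0.7,0.7,0.7,0.7,0.7,0.7]' --gripper '[0,0,0,0,0,0,0,0,0,0]'

```text
t: 2.4
eef_pos: [0.4871, 0.2332, 0.2898]
ee_rot: [180.0, 0.0, 133.9]
ft_force: [0.4, 0.7, 0.5]
width: 0.0141
gripper_force: 0.0
```

Call:
move_arm --pt "-42 -9 0" --pt "-42 -6 1" --pt "-43 -3 0" --pt "-43 -1 1" --pt "-43 2 0" --pt "-42 5 1" --pt "-42 7 0" --pt "-41 10 1" --pt "-41 12 0" --pt "-40 14 1" --roll '[0.7,0.7,0.7,0.7,0.7,0.7,0.7,0.7,0.7,0.7]' --gripper '[0,0,0,0,0,0,0,0,0,0]'

```text
t: 3.4
eef_pos: [0.7168, -0.1265, 0.2846]
ee_rot: [180.0, 0.0, 98.9]
ft_force: [0.9, -0.0, 0.7]
width: 0.0001
gripper_force: 0.0
```

Call:
move_arm --pt "0 0 0" --pt "0 0 0" --roll '[0,0]' --gripper '[0,0]'

```text
t: 3.6
eef_pos: [0.7158, -0.1256, 0.2838]
ee_rot: [-179.9, -0.0, 99.0]
ft_force: [-0.7, -0.5, 0.2]
width: 0.0005
gripper_force: 0.0
```

```bash
python3 -c "
from plan import *
plan([(.716,-.125,.217,98.9,35)])
c=camera('side');cv2.imwrite('pics/s3.png',cv2.resize(c['img'][80:280,270:470],None,fx=3,fy=3,interpolation=3))"
```

```text
[[0, 0, 33], [1, 0, 34]] [np.float64(0.01), np.float64(0.0)]
->  [ 0.7157 -0.1246  0.2168] 98.92
```

View pics/s3.png

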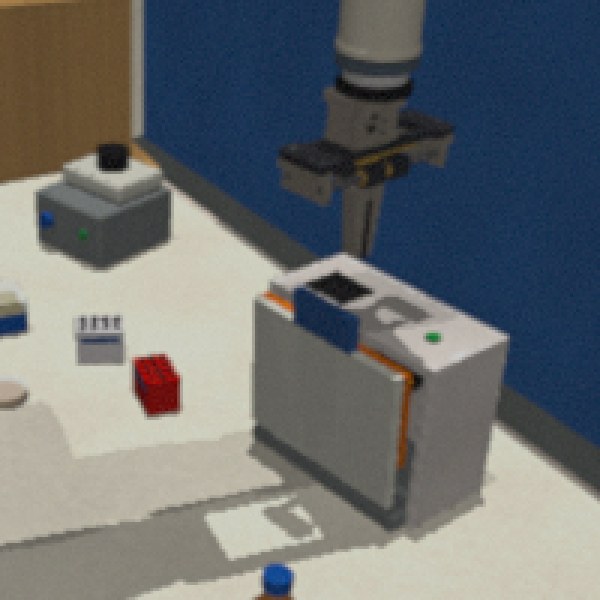

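Call:
move_arm --pt "0 0 33" --pt "1 0 34" --pt "0 0 0" --pt "0 -15 0" --pt "0 -15 0" --pt "0 -15 0" --pt "0 -16 1" --roll '[0,0,0,0,0,0,0]' --gripper '[0,0,0,0,0,0,0]'

```text
t: 4.35
eef_pos: [0.6562, -0.1325, 0.2191]
ee_rot: [179.8, 0.0, 99.1]
ft_force: [2.3, 0.1, -0.6]
width: 0.0005
gripper_force: 0.9
```

Call:
move_arm --pt "0 -18 7" --pt "0 -18 7" --pt "0 -16 10" --pt "0 -16 11" --pt "0 -14 13" --pt "0 -14 14" --pt "0 -11 16" --pt "0 -10 16" --roll '[0,0,0,0,0,0,0,0]' --gripper '[0,0,0,0,0,0,0,0]'

```text
t: 5.15
eef_pos: [0.5396, -0.1514, 0.1244]
ee_rot: [180.0, 0.0, 99.1]
ft_force: [-7.6, -1.9, 5.0]
width: 0.0003
gripper_force: 4.0
```

```bash
python3 -c "
from fit import *
c=camera('side');cv2.imwrite('pics/s4.png',cv2.resize(c['img'][130:300,270:470],None,fx=3,fy=3,interpolation=3))
b=mask_near(c,'door',(.6,-.14,.12));print(b[0],b[2])
print(*fit(lambda v:door((.6875,-.129,8.9,v[0])),[(c,b[1])],[1.1],[.2]),env.get_obs()['eef_pos'],env.get_obs()['ft_force'])"
```

```text
14.865709786452907 0.94
[1.071875] 0.7906544208526611 [ 0.53811415 -0.15096985  0.12263076] [-0.45527312  0.05118841  0.69172741]
```

View pics/s4.png

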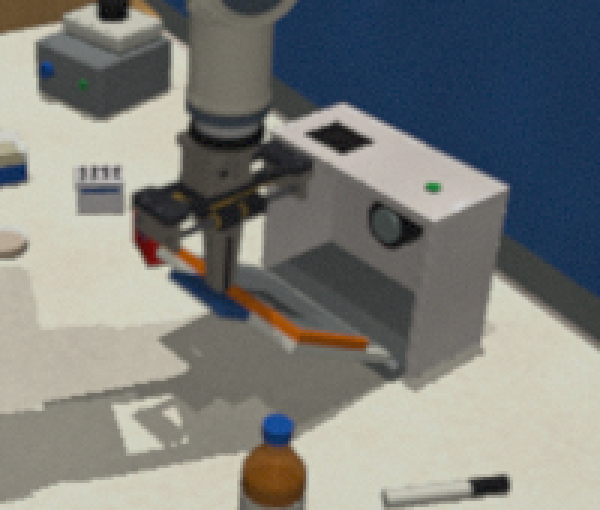

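Call:
move_arm --pt "0 5 -25" --pt "0 5 -45" --pt "0 0 -45" --roll '[0,0,0]' --gripper '[0,0,0]'

```text
t: 5.55
eef_pos: [0.551, -0.1495, 0.2409]
ee_rot: [179.9, 0.0, 99.1]
ft_force: [0.7, -0.4, -0.2]
width: 0.0004
gripper_force: 0.0
```

```bash
python3 -c "
from plan import *
plan([(.594,.243,.12,153,42),(.594,.243,.022,153,35)])"
```

```text
[[35, 10, 11], [34, 12, 11], [32, 15, 11], [31, 18, 11], [29, 21, 11], [28, 23, 11], [25, 25, 11], [23, 27, 11], [21, 29, 11], [18, 31, 11]] [np.float64(-0.98), np.float64(-0.98), np.float64(-0.98), np.float64(-0.98), np.float64(-0.98), np.float64(-0.98), np.float64(-0.98), np.float64(-0.98), np.float64(-0.98), np.float64(-0.98)]
[[16, 33, 11]] [np.float64(-0.98)]
->  [0.5941 0.243  0.1199] 153.0
[[0, 0, 33], [0, 0, 32], [0, 0, 33]] [np.float64(-0.0), np.float64(-0.0), np.float64(-0.0)]
->  [0.5941 0.243  0.0219] 153.0
```

Call:
move_arm --pt "35 10 11" --pt "34 12 11" --pt "32 15 11" --pt "31 18 11" --pt "29 21 11" --pt "28 23 11" --pt "25 25 11" --pt "23 27 11" --pt "21 29 11" --pt "18 31 11" --roll '[-0.98,-0.98,-0.98,-0.98,-0.98,-0.98,-0.98,-0.98,-0.98,-0.98]' --gripper '[80,80,80,80,80,80,80,80,80,80]'

```text
t: 6.55
eef_pos: [0.5907, 0.2085, 0.1296]
ee_rot: [179.8, 0.1, 148.3]
ft_force: [-0.0, 0.2, 0.8]
width: 0.0783
gripper_force: 0.0
```

Call:
move_arm --pt "16 33 11" --pt "0 0 0" --pt "0 0 0" --pt "0 0 0" --roll '[-0.98,0,0,0]' --gripper '[80,80,80,80]'

```text
t: 6.95
eef_pos: [0.594, 0.242, 0.118]
ee_rot: [179.9, 0.1, 152.9]
ft_force: [-0.3, 0.2, 1.5]
width: 0.0801
gripper_force: 0.0
```

```bash
cat > look.py <<'E'
from fit import *
import sys
vd=[]
for n in("top","side"):
    c=camera(n); b=mask_near(c,'door',(.6,-.14,.03)); vd.append((c,b[1]))
    for t in("tab","corner"):
        for d in spotter.pinpoint(c,t)[:1]: print(n,t,d["p"],w(c,d["point"]).round(4))
print(*fit(door,vd,(.6875,-.129,8.9,1.54),(.004,.004,3,-.1)))
cv2.imwrite(f"pics/{sys.argv[1]}.png",cv2.resize(vd[1][0]['img'][130:300,270:470],None,fx=3,fy=3,interpolation=3))
o=env.get_obs();print(o["eef_pos"],o["ee_rot"],o["t"])
E
python3 look.py s5
```

```text
top tab 0.75 [ 0.4841 -0.1607  0.0293]
top corner 0.95 [ 0.5472 -0.252   0.0351]
side tab 0.71 [ 0.4841 -0.1674  0.031 ]
side corner 0.56 [ 0.5488 -0.2519  0.0325]
[ 0.68565852 -0.1304821   8.79309532  1.55538697] 0.9518430233001709
[0.59359884 0.24168501 0.11678162] [1.79996135e+02 5.96616930e-03 1.52888111e+02] 7.35
```

View pics/s5.png

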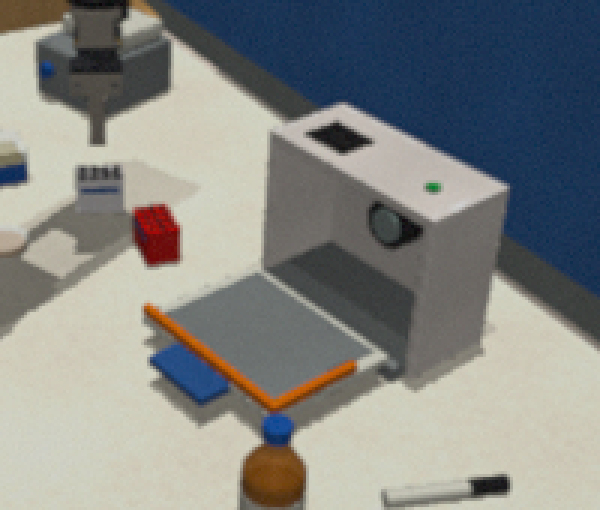

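Call:
move_arm --pt "0 0 32" --pt "0 0 32" --pt "0 0 30" --pt "0 0 0" --pt "0 0 0" --pt "0 0 0" --pt "0 0 0" --pt "0 0 0" --pt "0 0 0" --roll '[0,0,0,0,0,0,0,0,0]' --gripper '[80,80,80,80,35,35,35,35,35]' --force 30

```text
t: 8.25
eef_pos: [0.5942, 0.2425, 0.0237]
ee_rot: [179.9, 0.1, 152.9]
ft_force: [-0.2, 0.0, 5.8]
width: 0.0438
gripper_force: 29.9
```

Call:
move_arm --pt "0 0 -25" --pt "0 0 -40" --pt "0 0 -40" --roll '[0,0,0]' --gripper '[35,35,35]'

```text
t: 8.55
eef_pos: [0.5926, 0.2418, 0.1281]
ee_rot: [-179.9, -0.1, 152.9]
ft_force: [0.3, -0.1, -1.8]
width: 0.0441
gripper_force: 29.9
```

```bash
python3 -c "
from plan import *
plan([(.575,-.2,.127,98.85,34)])"
```

```text
[[-13, -29, 0], [-15, -28, 0], [-17, -27, 0], [-19, -25, 0], [-20, -24, 0], [-22, -23, 0], [-23, -21, 0], [-25, -19, 0], [-26, -18, 0], [-27, -16, 0]] [np.float64(0.77), np.float64(0.77), np.float64(0.77), np.float64(0.77), np.float64(0.77), np.float64(0.77), np.float64(0.77), np.float64(0.78), np.float64(0.77), np.float64(0.78)]
[[-28, -14, 0], [-29, -12, 0], [-30, -10, 1], [-31, -8, 0]] [np.float64(0.77), np.float64(0.78), np.float64(0.77), np.float64(0.78)]
->  [ 0.5752 -0.1997  0.1271] 98.83
```

Call:
move_arm --pt "-13 -29 0" --pt "-15 -28 0" --pt "-17 -27 0" --pt "-19 -25 0" --pt "-20 -24 0" --pt "-22 -23 0" --pt "-23 -21 0" --pt "-25 -19 0" --pt "-26 -18 0" --pt "-27 -16 0" --roll '[0.77,0.77,0.77,0.77,0.77,0.77,0.77,0.78,0.77,0.78]' --gripper '[35,35,35,35,35,35,35,35,35,35]'

```text
t: 9.55
eef_pos: [0.5799, -0.0743, 0.1276]
ee_rot: [-180.0, -0.0, 114.2]
ft_force: [0.0, -0.2, -2.7]
width: 0.0436
gripper_force: 29.9
```

Call:
move_arm --pt "-28 -14 0" --pt "-29 -12 0" --pt "-30 -10 1" --pt "-31 -8 0" --pt "0 0 20" --pt "0 0 20" --pt "0 0 0" --pt "0 0 0" --roll '[0.77,0.78,0.77,0.78,0,0,0,0]' --gripper '[35,35,35,35,35,35,35,35]'

```text
t: 10.35
eef_pos: [0.5758, -0.1991, 0.0866]
ee_rot: [-179.9, -0.0, 98.8]
ft_force: [0.2, 0.7, -2.2]
width: 0.044
gripper_force: 29.9
```

```bash
cat > look2.py <<'E'
from fit import *
import sys
vd=[];o=env.get_obs();e=np.array(o["eef_pos"])
for n in("top","side"):
    c=camera(n); vd.append(c["img"])
    for t in("block_center","corner"):
        for d in spotter.pinpoint(c,t)[:3]: print(n,t,d["p"],w(c,d["point"]).round(4),np.round(px(c,w(c,d["point"]))))
s=vd[1][170:270,330:430]; t=vd[0][130:230,310:410]
cv2.imwrite(f"pics/{sys.argv[1]}.png",cv2.resize(np.hstack([s,t]),None,fx=4,fy=4,interpolation=3))
print(e,o["ee_rot"],o["t"],o["ft_force"],o["width"])
E
python3 look2.py s6
```

```text
top block_center 0.62 [ 0.4647 -0.3691  0.068 ] [411. 222.]
top block_center 0.6 [0.6096 0.109  0.0211] [280. 183.]
side block_center 0.84 [0.6103 0.1086 0.0265] [322. 207.]
side block_center 0.71 [ 0.5741 -0.2023  0.0885] [360. 240.]
side corner 0.6 [ 0.5454 -0.2502  0.0314] [360. 266.]
[ 0.57579528 -0.19911448  0.08662429] [-1.79947662e+02 -2.77344734e-02  9.88355608e+01] 10.35 [ 0.23150999  0.67184926 -2.220829  ] 0.04398632751894395
```

View pics/s6.png

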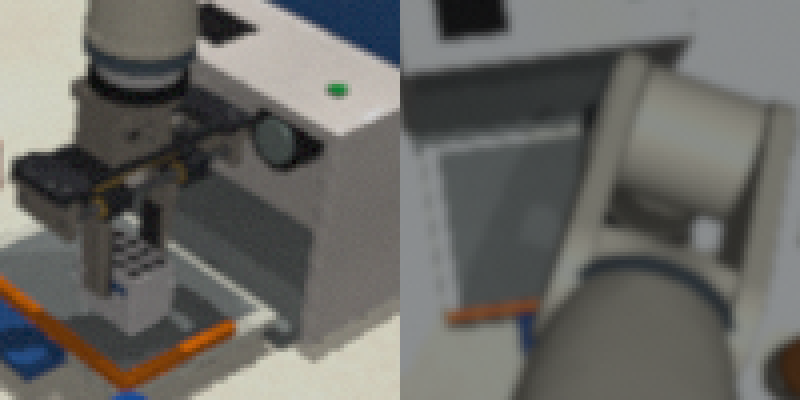

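Call:
move_arm --pt "0 0 12" --pt "0 0 9" --pt "0 0 3" --pt "0 0 1" --pt "0 0 0" --pt "0 0 0" --roll '[0,0,0,0,0,0]' --gripper '[35,35,35,35,35,35]'

```text
t: 11.25
eef_pos: [0.5763, -0.1994, 0.0617]
ee_rot: [180.0, 0.0, 98.8]
ft_force: [-0.0, 0.3, -2.4]
width: 0.0437
gripper_force: 29.9
```

Call:
move_arm --pt "0 0 1" --pt "0 0 0" --roll '[0,0]' --gripper '[35,35]'

```text
t: 11.45
eef_pos: [0.5762, -0.1993, 0.0607]
ee_rot: [180.0, 0.0, 98.8]
ft_force: [-1.0, 0.2, -2.3]
width: 0.0443
gripper_force: 29.9
```

Call:
move_arm --pt "0 0 1" --pt "0 0 0" --pt "0 0 0" --roll '[0,0,0]' --gripper '[35,35,35]'

```text
t: 11.75
eef_pos: [0.5763, -0.1993, 0.0597]
ee_rot: [180.0, 0.0, 98.8]
ft_force: [0.7, 0.6, -1.2]
width: 0.0437
gripper_force: 29.9
```

Call:
move_arm --pt "0 0 0.5" --pt "0 0 0" --pt "0 0 0" --roll '[0,0,0]' --gripper '[35,35,35]'

```text
t: 12.05
eef_pos: [0.5763, -0.1993, 0.0596]
ee_rot: [180.0, 0.0, 98.8]
ft_force: [-1.7, 0.6, 5.8]
width: 0.0441
gripper_force: 29.9
```

Call:
move_arm --pt "0 0 -0.4" --pt "0 -4 0" --pt "0 -4 0" --pt "0 -2 0" --pt "0 -1 0" --pt "0 0 0" --roll '[0,0,0,0,0,0]' --gripper '[35,35,35,35,35,35]'

```text
t: 12.65
eef_pos: [0.5652, -0.2011, 0.0597]
ee_rot: [180.0, 0.0, 98.8]
ft_force: [-0.2, -0.0, 2.7]
width: 0.0435
gripper_force: 29.9
```

Call:
move_arm --pt "0 -1 0" --pt "0 0 0" --roll '[0,0]' --gripper '[35,35]'

```text
t: 12.85
eef_pos: [0.5645, -0.2012, 0.0596]
ee_rot: [180.0, 0.0, 98.8]
ft_force: [1.1, -0.2, 2.5]
width: 0.0438
gripper_force: 29.9
```

Call:
move_arm --pt "0 -1 0" --pt "0 0 0" --roll '[0,0]' --gripper '[35,35]'

```text
t: 13.05
eef_pos: [0.5635, -0.2014, 0.0596]
ee_rot: [180.0, 0.0, 98.8]
ft_force: [2.3, 0.2, 1.2]
width: 0.0438
gripper_force: 29.9
```

Call:
move_arm --pt "0 -1 0" --pt "0 0 0" --roll '[0,0]' --gripper '[35,35]'

```text
t: 13.25
eef_pos: [0.5625, -0.2015, 0.0596]
ee_rot: [180.0, 0.0, 98.8]
ft_force: [2.5, 1.0, 3.0]
width: 0.044
gripper_force: 29.9
```

Call:
move_arm --pt "0 -1 0" --pt "0 0 0" --roll '[0,0]' --gripper '[35,35]'

```text
t: 13.45
eef_pos: [0.5614, -0.2017, 0.0596]
ee_rot: [180.0, 0.0, 98.8]
ft_force: [2.8, 0.4, 4.9]
width: 0.0438
gripper_force: 29.9
```

Call:
move_arm --pt "0 -0.7 0" --pt "0 0 0" --roll '[0,0]' --gripper '[35,35]'

```text
t: 13.65
eef_pos: [0.5607, -0.2018, 0.0596]
ee_rot: [180.0, 0.0, 98.8]
ft_force: [2.6, -0.5, 3.3]
width: 0.0439
gripper_force: 29.9
```

Call:
move_arm --pt "0 -0.7 0" --pt "0 0 0" --roll '[0,0]' --gripper '[35,35]'

```text
t: 13.85
eef_pos: [0.5606, -0.2018, 0.0596]
ee_rot: [179.9, 0.0, 98.8]
ft_force: [6.0, 1.5, 1.7]
width: 0.0439
gripper_force: 29.9
```

Call:
move_arm --pt "0 -0.7 0" --pt "0 0 0" --roll '[0,0]' --gripper '[35,35]'

```text
t: 14.05
eef_pos: [0.5605, -0.2019, 0.0597]
ee_rot: [179.9, 0.0, 98.8]
ft_force: [7.8, 1.5, -0.4]
width: 0.044
gripper_force: 29.9
```

Call:
move_arm --pt "0 -0.7 0" --pt "0 0 0" --roll '[0,0]' --gripper '[35,35]'

```text
t: 14.25
eef_pos: [0.5604, -0.202, 0.0597]
ee_rot: [179.8, 0.0, 98.8]
ft_force: [9.3, 2.7, -0.7]
width: 0.044
gripper_force: 29.9
```

Call:
move_arm --pt "0 0.7 0" --pt "-4 0 0" --pt "-4 0 0" --pt "-2 0 0" --pt "-1 0 0" --pt "0 0 0" --roll '[0,0,0,0,0,0]' --gripper '[35,35,35,35,35,35]'

```text
t: 14.85
eef_pos: [0.5619, -0.2114, 0.0597]
ee_rot: [179.9, -0.1, 98.7]
ft_force: [7.0, 8.2, 4.3]
width: 0.0434
gripper_force: 29.9
```

Call:
move_arm --pt "-1 0 0" --pt "0 0 0" --roll '[0,0]' --gripper '[35,35]'

```text
t: 15.05
eef_pos: [0.562, -0.2123, 0.0597]
ee_rot: [179.9, -0.1, 98.7]
ft_force: [6.0, 8.6, 4.1]
width: 0.0437
gripper_force: 29.9
```

Call:
move_arm --pt "-1 0 0" --pt "0 0 0" --roll '[0,0]' --gripper '[35,35]'

```text
t: 15.25
eef_pos: [0.5622, -0.2132, 0.0597]
ee_rot: [179.9, -0.1, 98.7]
ft_force: [6.7, 9.3, 3.7]
width: 0.0438
gripper_force: 29.9
```

Call:
move_arm --pt "-1 0 0" --pt "0 0 0" --roll '[0,0]' --gripper '[35,35]'

```text
t: 15.45
eef_pos: [0.5623, -0.2142, 0.0597]
ee_rot: [179.9, -0.1, 98.7]
ft_force: [7.2, 9.8, 4.5]
width: 0.0437
gripper_force: 29.9
```

Call:
move_arm --pt "-1 0 -0.3" --pt "0 0 0" --roll '[0,0]' --gripper '[35,35]'

```text
t: 15.65
eef_pos: [0.5625, -0.2154, 0.0598]
ee_rot: [179.9, -0.1, 98.7]
ft_force: [7.5, 7.4, 2.0]
width: 0.0435
gripper_force: 29.9
```

Call:
move_arm --pt "-1 0 0" --pt "0 0 0" --roll '[0,0]' --gripper '[35,35]'

```text
t: 15.85
eef_pos: [0.5626, -0.2163, 0.0598]
ee_rot: [179.9, -0.1, 98.7]
ft_force: [7.7, 8.7, 2.2]
width: 0.0436
gripper_force: 29.9
```

Call:
move_arm --pt "-1 0 0" --pt "0 0 0" --roll '[0,0]' --gripper '[35,35]'

```text
t: 16.05
eef_pos: [0.5628, -0.2173, 0.0597]
ee_rot: [179.9, -0.1, 98.7]
ft_force: [8.3, 8.1, 2.1]
width: 0.0439
gripper_force: 29.9
```

Call:
move_arm --pt "-1 0 0" --pt "0 0 0" --roll '[0,0]' --gripper '[35,35]'

```text
t: 16.25
eef_pos: [0.5628, -0.2175, 0.0598]
ee_rot: [179.9, -0.2, 98.7]
ft_force: [6.8, 11.5, 2.5]
width: 0.0436
gripper_force: 29.9
```

Call:
move_arm --pt "-1 0 0" --pt "0 0 0" --roll '[0,0]' --gripper '[35,35]'

```text
t: 16.45
eef_pos: [0.5628, -0.2177, 0.0598]
ee_rot: [179.9, -0.3, 98.7]
ft_force: [7.3, 16.5, 5.3]
width: 0.0437
gripper_force: 30.0
```

Call:
move_arm --pt "-1 0 0" --pt "0 0 0" --roll '[0,0]' --gripper '[35,35]'

```text
t: 16.65
eef_pos: [0.5628, -0.2178, 0.0599]
ee_rot: [179.9, -0.3, 98.7]
ft_force: [5.8, 20.3, 7.9]
width: 0.0437
gripper_force: 30.0
```

Call:
move_arm --pt "1 0 0" --pt "0 -0.6 -0.2" --pt "0 -0.6 0" --pt "0 0 0" --pt "0 0 0" --pt "0 0 0" --roll '[0,0,0,0,0,0]' --gripper '[35,35,35,35,35,35]'

```text
t: 17.25
eef_pos: [0.5628, -0.2179, 0.06]
ee_rot: [179.8, -0.2, 98.7]
ft_force: [11.6, 15.5, 0.8]
width: 0.0442
gripper_force: 30.0
```

```bash
python3 look2.py s7
```

```text
top block_center 0.62 [0.6105 0.1088 0.0244] [280. 182.]
side block_center 0.84 [0.6078 0.1051 0.0267] [322. 207.]
side corner 0.93 [ 0.549  -0.2513  0.0351] [361. 265.]
side corner 0.38 [ 0.3952 -0.5177  0.0096] [368. 355.]
[ 0.5627621  -0.21789934  0.05998914] [179.80064688  -0.20857549  98.73412646] 17.25 [11.59814947 15.49715659  0.76786003] 0.04415233614082968
```

View pics/s7.png

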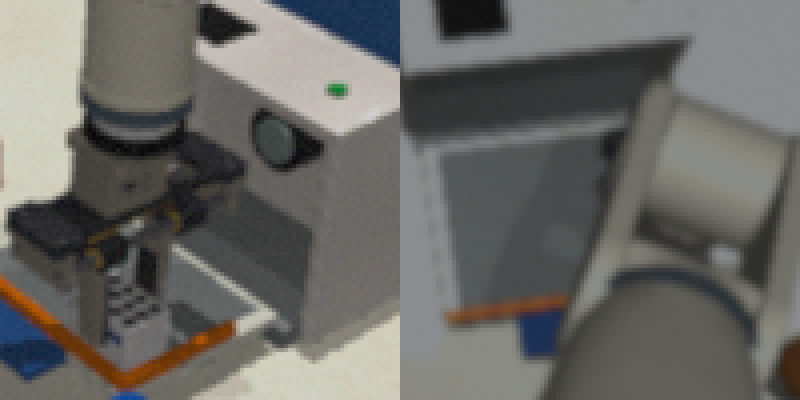

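```bash
python3 -c "
from h import *
print(env.get_obs()['ft_force']);print(ticket.sign_off())"
```

```text
[11.6278196  15.20067999  0.99136448]
the job is handed in; nothing more can be done
None
```

I handed the job in at about 17 s with the door open flat and the aluminium block held upright in the corner. The wrist sensor read about 14 N towards each fence; some of that is lost to friction, so I estimate 5 to 14 N on each fence, possibly above your 5 to 10 N. No verdict came back, and I didn't re-measure the other things on the bench.

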